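# Sweep up the wheel nuts, bring the open jar round and hold it

## Robot

A 7-joint arm with a two-finger parallel gripper is mounted at the origin on the work surface. World frame = base frame: x ahead of the robot, y to its left, z up, the work surface at z = 0. Lengths are in m, angles in rad, forces in N, time in s.
With the tool pointing down it reaches from about 0.4 to 0.85 m from the base axis. Payload 6.9 kg.
Tool frame: the origin (TCP) lies at the very end of the fingers, on their centre line; the grasp point (between the pads) lies 19 mm behind it; z points along the fingers, y is the direction in which the jaws open and shut (so a half turn about z gives the same grasp; the last joint's range is limited). The gripper opens to 85 mm and grips with 20 to 120 N. Pads are 22 mm wide; open, the fingers measure 114 mm over their backs; the gripper's body (76 mm by 85 mm) begins 54 mm behind the grasp point. The pads swing forward as they close: fully open they stand 13 mm farther back than shut.
Start: joints at [-1.185, 0.507, -0.238, 1.5, 0.126, 1.149, -0.155], TCP at [0.173, 0.601, 0.231] pointing down, gripper open.
Joint ranges: [-3.08, 3.08], [-0.24, 2.05], [-1.43, 1.35], [0, 2.5], [-1.52, 4.66], [0.17, 1.96], [-2.89, 2.89]. Speed limits (rad/s): [2.39, 2.39, 3.14, 3.14, 3.14, 3.14, 3.14].

## Interface

Orientations are given as a unit quaternion [x, y, z, w].
In Python, from bench import sense, camera, job_done gives the robot as it stands.
- The arm moves only by the tool servo_tool, never from a script. Its argument "increments" is one flat list of numbers, 7 for each row, row after row: the shift along the tool's x, y, z normalised to -1 to 1, where 1 is 40 cm, then the turn, a rotation vector about the tool's x, y, z normalised to -1 to 1, where 1 is 90 degrees, then the closure, from -1 (fully open) to 1 (shut). In form: [x, y, z, wx, wy, wz, jaw, x, y, z, wx, wy, wz, jaw, ...]. A call has 1 to 20 rows; each row is the pose to reach, as a shift and turn from the pose commanded when the call began, along the tool's axes at that moment; what a row does not reach only later rows make up. A row lasts 1/10 s, in which the tool goes at most 50 mm and 8.59 degrees, less where a joint would pass 70% of its speed; a pose out of reach is approached as far as the arm can. A call with a number of a shift or a turn outside -1 to 1 is refused whole. A call with a gripper value outside its range is refused whole. The fingers move at their own pace and stop on an object; the grip force is fixed at half the most. Time passes only in rows, so rows that repeat a pose let the fingers close. It gives the time, the measured TCP pose, the force and the opening at its end, in the units of the state.
- sense(): the state, without advancing time (a new reading comes with each control period).
- camera(name): name is "scene" or "top"; returns a dict with "color" (400x640x3 uint8, red, green, blue), "range_z" (400x640 float32, m along the optical axis (not along the pixel's ray), 0 where there is no reading), "fx", "fy", "cx", "cy" (pixels), "k1" (the pictures are not rectified: a ray, as slopes to the right and down, at radius r is drawn at 1 + k1 r^2 times it, then the intrinsics apply), "rvec" (rotation vector, rad) and "tvec" (3), from world to camera coordinates, as OpenCV has them. Camera axes: x right, y down, z forward; pixel columns grow to the right and rows downward; lengths in m; the calibration is good to about 2 mm. A picture is of the moment at which its call begins.
- job_done(): hands the job in, once; it reports no verdict.
The state is a dict: "clock": time; "joint_positions": joint angles; "dq": joint speeds; "joint_torque": joint torques, N m; "tool_pos": TCP position; "eef_rot": TCP orientation; "wrist_force": force on the tool from outside, world axes, zero at the start; "torque": the same for the moment, N m; "opening": opening from 0.0 (shut) to 1.0 (fully open).
Only numpy, scipy, OpenCV 4.12 (cv2) and the standard library are available. Lean on these libraries where they do the work, as an engineer would, in place of code of your own. Each camera call takes 0.05 s, during which the arm holds its last target.

## Task

Pick up the hand brush that lies in the dustpan and sweep the four loose wheel nuts into the pan with it (do not handle the nuts), then lay the brush down on the bench clear of the pan. Next turn the jar carousel until the one open jar faces straight to the front of the bench, the robot's side, and finish with the gripper still holding the carousel firmly so that it cannot turn while I tip the nuts in. Do not let the brush drop, and leave the other things on the bench where they are.

Things in the scene. Friction and masses are not known exactly. Their poses are not given: they have to be found in the camera images.
- brush: Wooden hand brush, 260 g, standing on its stiff bristles in the pan. Origin: centre of the bristles' underside; y along its length, x across, z up. Bristles (unbending) 50 x 156 mm, 28 high; block 55 x 160 mm, 28 to 44 mm up. Handle bar along y on two feet: 26 mm wide, 112 long, 64 to 88 mm up; grip its middle from above, closing along x. Either long face sweeps.
- pan: Loose steel dustpan, 950 g. Origin: on the bench under its centre; x from open mouth (robot's side) to back, y left. Thin lip at x=-78 mm, shallow ramp to the 2 mm floor at x=-50; back wall inside x=76, 45 high. Inner width 224; side walls 20 high, 40 behind x=-12. Handle 20 thick to x=195, top 40 high. Sweep with the bristles 5 to 8 mm above the bench to clear the lip.
- nut1: Steel wheel nut, hexagonal, 27 mm across the flats, 22 mm high, 70 g, standing flat on the bench in front of the pan's mouth. Origin: centre of its underside. All four nuts are alike.
- nut2: Steel wheel nut, hexagonal, 27 mm across the flats, 22 mm high, 70 g, standing flat on the bench in front of the pan's mouth. Origin: centre of its underside. All four nuts are alike.
- nut3: Steel wheel nut, hexagonal, 27 mm across the flats, 22 mm high, 70 g, standing flat on the bench in front of the pan's mouth. Origin: centre of its underside. All four nuts are alike.
- nut4: Steel wheel nut, hexagonal, 27 mm across the flats, 22 mm high, 70 g, standing flat on the bench in front of the pan's mouth. Origin: centre of its underside. All four nuts are alike.
- carousel: Foot of the jar carousel, a fixed disc. Origin: on the bench, on the turning axis; x, y as the world's: the front is -x, the robot's side. The turntable on it, a plywood disc 270 mm across, 20 to 34 mm above the bench, carries six clear jars 64 mm across, fixed to it, centres 95 mm from the axis, 60 degrees apart: five with metal lids (67 across, top 131 mm up), one open.
- turntable (a joint): Angle of the turntable, rad, counter-clockwise positive seen from above; 0 (or any whole turn) when the open jar faces straight to the front (-x). Turns both ways without stops, with a light drag (about 0.1 N m), and stays where it is left. Starts between 0.9 and 5.4.
- open_jar (a point): Centre of the mouth of the one open jar (no lid, four wheel nuts in it), 119 mm above the bench, 95 mm from the turning axis. It goes round with the turntable.
- carry_bar (a point): Middle of the carousel's wooden carrying bar, on the turning axis, 178 mm above the bench. The bar is level, 22 mm wide, 24 high, 110 long, fixed to the turntable by a steel post 20 mm thick, above the jars. It turns with the turntable: x across the bar, y along it (joint 0: along world y, so crosswise to the line from axis to open jar).
- jar_lid: The open jar's metal lid, 67 mm across, 14 mm high, lying on the bench in front of the carousel. Leave it. Origin: centre of its underside.
- deep_socket: Steel deep socket standing on end, 25 mm across, 75 mm high. Leave it. Origin: centre of its underside.
- spray_can: Spray can, 54 mm across, 163 mm high, standing between carousel and pan. Leave it. Origin: centre of its underside.
- screwdriver: Screwdriver lying on the bench, 190 mm long, about 30 mm thick. Leave it. Origin: underside near its middle.
- mug: White mug, 82 mm across, 95 mm high. Leave it. Origin: centre of its underside.
- polish_tin: Round metal tin, 98 mm across, 47 mm high. Leave it. Origin: centre of its underside.
- oil_bottle: Grey oil bottle, 86 mm across, 215 mm high. Leave it. Origin: centre of its underside.
Things that resemble listed ones, but are neither listed nor needed, are in the scene too. Leave any blue or turquoise look-alike of the brush alone.

How it is judged:
By the outcome, as a careful person would: the job done as asked, in the order asked, and still so for the second after the job is handed in, while the arm keeps its last pose, push and grip.
It also fails if it takes over 67 s, if anything falls off the work surface, if the arm or the gripper's body presses on something with over 40 N, if the wrist force passes 120 N, or if a joint passes its speed limit or range.

## Working session

There is one attempt and no reset: what is moved stays moved. The work goes in short steps, Python scripts to look and compute and a tool call to move; the robot and the scene stay as the last step left them, time stands still between calls to the robot, and variables do not carry over. Pictures are saved under pics/ and viewed, and the job is handed in when it is done.

Besides the shell and the picture viewer there is one more tool, called after ">>>" in YAML: its name, and indented under it one key for each argument. servo_tool: Moves the arm, as the interface text tells. Its arguments: {"type":"object","properties":{"increments":{"type":"array","items":{"type":"number"}}},"required":["increments"]}

```bash
mkdir -p pics; ls
python3 - <<'E'
from bench import sense,camera
import cv2,numpy as np
for n in ("scene","top"):
    c=camera(n); np.savez(f"{n}0.npz",**c)
    cv2.imwrite(f"pics/{n}0.png",c["color"][:,:,::-1])
    print(n,c["fx"],c["fy"],c["cx"],c["cy"],c["k1"],c["rvec"],c["tvec"])
print(sense())
E
```

```text
pics
scene 442.27195097694926 442.27195097694926 321.5998447630898 198.12019857504995 -0.12330691732493101 [ 2.04827264  0.94697223 -0.48359131] [-0.31465112 -0.10988074  1.80316263]
top 456.18364147846995 456.18364147846995 316.1488276245587 203.06042214706807 -0.0618040939121959 [ 2.14706728 -2.19785907  0.10991216] [0.00489871 0.50873915 1.45722766]
{'clock': 0.1, 'joint_positions': array([-1.18551278,  0.50824742, -0.23751334,  1.50098867,  0.12570752,
        1.14888842, -0.15483564]), 'dq': array([ 3.22178803e-04, -1.71337977e-03,  8.98480241e-05, -1.06461613e-03,
       -4.42789492e-05, -4.88808500e-04, -9.19260996e-05]), 'joint_torque': array([-4.14505936e-03, -6.21844625e+01, -2.19471507e+00, -2.50207686e+01,
        1.24542211e-02,  7.79880647e-03, -2.46032920e-05]), 'tool_pos': array([0.17255665, 0.6002671 , 0.23053516]), 'eef_rot': array([ 1.39456583e-01,  9.90227885e-01, -7.67143693e-04, -8.82985460e-05]), 'wrist_force': array([ 0.18590564, -0.39762382, -0.14881073]), 'torque': array([ 0.0216419 , -0.07434016, -0.01099481]), 'opening': 0.9976916569107914}
```

View pics/scene0.png

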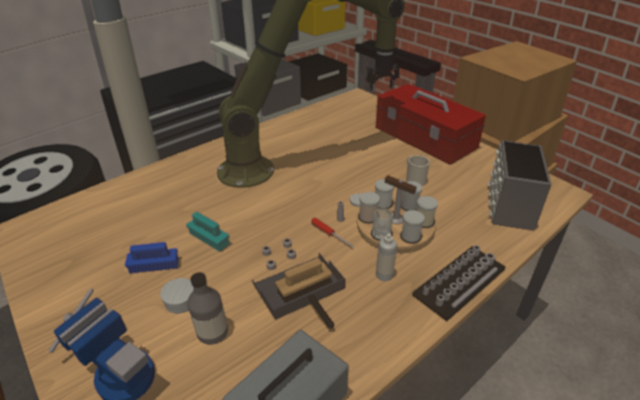

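View pics/top0.png

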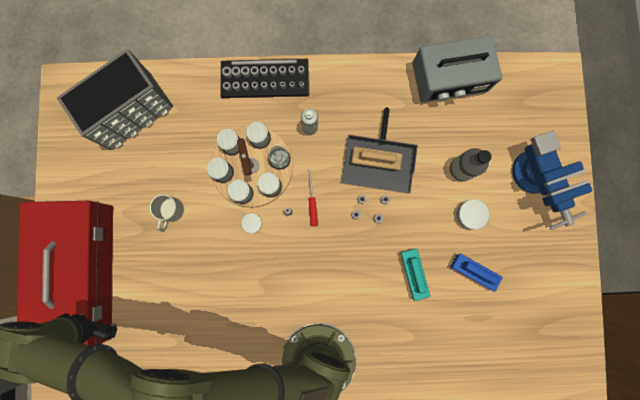

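```bash
cat > h.py <<'E'
import numpy as np,cv2
from scipy.spatial.transform import Rotation as R
def load(f): return dict(np.load(f))
def cam(n,f=None):
    from bench import camera
    c=camera(n)
    if f: np.savez(f,**c)
    return c
def K(c): return np.array([[c["fx"],0,c["cx"]],[0,c["fy"],c["cy"]],[0,0,1.]]),np.array([c["k1"],0,0,0.])
def rays(c,uv):
    k,d=K(c); return cv2.undistortPoints(np.array(uv,float).reshape(-1,1,2),k,d).reshape(-1,2)
def at_z(c,uv,z):
    r=rays(c,uv); M,_=cv2.Rodrigues(np.array(c["rvec"],float)); t=np.array(c["tvec"],float)
    o=-M.T@t; D=np.c_[r,np.ones(len(r))]@M
    z=np.broadcast_to(z,len(r)); return o+D*((z-o[2])/D[:,2])[:,None]
def cloud(c):
    h,w=c["range_z"].shape; u,v=np.meshgrid(np.arange(w),np.arange(h)); r=rays(c,np.c_[u.ravel(),v.ravel()])
    z=c["range_z"].ravel(); P=np.c_[r,np.ones(len(r))]*z[:,None]
    M,_=cv2.Rodrigues(np.array(c["rvec"],float)); return ((P-np.array(c["tvec"]).ravel())@M).reshape(h,w,3)
def proj(c,P):
    k,d=K(c); return cv2.projectPoints(np.array(P,float).reshape(-1,1,3),np.array(c["rvec"],float),np.array(c["tvec"],float),k,d)[0].reshape(-1,2)
def crop(c,x0,y0,x1,y1,s,f):
    im=cv2.resize(c["color"][y0:y1,x0:x1,::-1],None,fx=s,fy=s,interpolation=cv2.INTER_CUBIC); cv2.imwrite(f,im)
E
python3 - <<'E'
from h import *
c=load("top0.npz")
crop(c,335,100,425,230,4.5,"pics/t_pan.png")
crop(c,195,105,335,240,4.4,"pics/t_car.png")
P=cloud(c)
for z0,z1 in[(-.01,.005)]:
    pass
for (u,v) in [(500,260),(300,260),(362,199),(386,199),(356,215),(378,218),(376,157),(278,157),(245,155),(309,115),(251,223)]:
    print(u,v,P[v,u].round(4))
E
```

```text
500 260 [ 0.308  -0.6112 -0.0033]
300 260 [0.3256 0.0499 0.0032]
362 199 [ 0.5185 -0.1565  0.025 ]
386 199 [ 0.5168 -0.2349  0.0243]
356 215 [ 0.4674 -0.1361  0.016 ]
378 218 [ 0.4554 -0.2065  0.0242]
376 157 [ 0.6422 -0.1974  0.0958]
278 157 [0.652  0.1102 0.0822]
245 155 [0.6385 0.1983 0.1893]
309 115 [0.7622 0.0089 0.1618]
251 223 [0.4497 0.2077 0.0088]
```

View pics/t_pan.png

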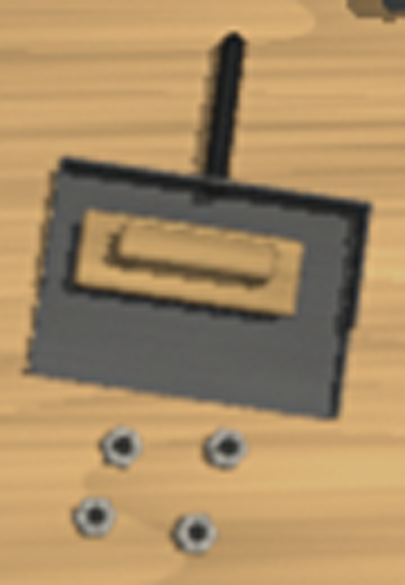

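View pics/t_car.png

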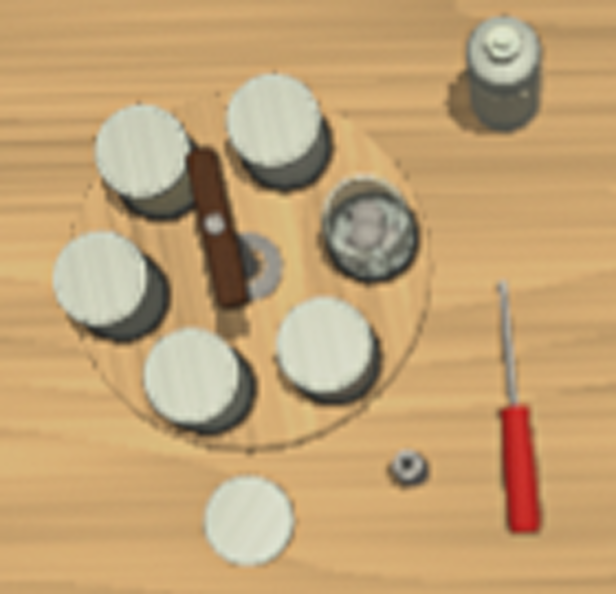

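Run:
```python
from h import *
c=load("top0.npz"); P=cloud(c); s=load("scene0.npz"); Q=cloud(s)
def px(x0,y0,sc,pts): return [(x0+(a+.5)/sc-.5,y0+(b+.5)/sc-.5) for a,b in pts]
# pan lip corners & back wall outer corners
lip=at_z(c,px(335,100,4.5,[(27,373),(335,417)]),0.012); print("lip/side front top",lip.round(4))
lip=at_z(c,px(335,100,4.5,[(27,373),(335,417)]),0.0); print(" z0",lip.round(4))
bk=at_z(c,px(335,100,4.5,[(62,160),(370,206)]),0.045); print("back corners",bk.round(4))
n=at_z(c,px(335,100,4.5,[(122,447),(226,448),(94,517),(194,533)]),0.022); print("nuts",n.round(4))
hd=at_z(c,px(335,100,4.5,[(232,38),(215,175)]),0.04);print("handle",hd.round(4), np.degrees(np.arctan2(*(hd[0]-hd[1])[[1,0]])))
for nm,A in(("top",P),("scene",Q)):
    for lab,zr,b in (("brushbar",(.078,.1),(.55,.75,-.3,-.1)),("block",(.035,.055),(.55,.70,-.3,-.1)),("bar",(.17,.2),(.5,.75,.08,.3))):
        m=(A[...,2]>zr[0])&(A[...,2]<zr[1])&(A[...,0]>b[0])&(A[...,0]<b[1])&(A[...,1]>b[2])&(A[...,1]<b[3])
        if m.sum()<8: continue
        p=A[m]; r=cv2.minAreaRect(p[:,:2].astype(np.float32))
        print(nm,lab,m.sum(),p.mean(0).round(4),"rect",np.round(r[0],4),np.round(r[1],4),round(r[2],1))
l=at_z(c,px(195,105,4.4,[(142,151),(274,120),(99,279),(192,375),(325,345)]),0.131);print("lids",l.round(4))
o=at_z(c,px(195,105,4.4,[(370,222)]),.119);print("open",o)
# circle fit
A=np.c_[2*l[:,:2],np.ones(5)];x=np.linalg.lstsq(A,(l[:,:2]**2).sum(1),rcond=None)[0];print("axis",x[:2],np.sqrt(x[2]+x[0]**2+x[1]**2))
print("angles",np.degrees(np.arctan2(l[:,1]-x[1],l[:,0]-x[0])),np.degrees(np.arctan2(o[0,1]-x[1],o[0,0]-x[0])))
bar=at_z(c,px(195,105,4.4,[(201,152),(235,303)]),0.19);print("bar ends",bar.round(4),bar.mean(0),np.degrees(np.arctan2(*(bar[0]-bar[1])[[1,0]])))
for nm,p,z in(("can",(502,42),.163),("lid",(249,520),.014),("socket",(408,465),.075),("sd_tip",(503,287),.01),("sd_h0",(514,408),.03),("sd_h1",(525,530),.03)):
    print(nm,at_z(c,px(195,105,4.4,[p]),z).round(4))
print("tin",at_z(c,[(473,214)],.047),"bottle",at_z(c,[(482,157)],.215))
```

```text
lip/side front top [[ 0.5761 -0.0892  0.012 ]
 [ 0.5386 -0.314   0.012 ]]
 z0 [[ 0.5778 -0.0899  0.    ]
 [ 0.54   -0.3165  0.    ]]
back corners [[ 0.7265 -0.1172  0.045 ]
 [ 0.688  -0.3395  0.045 ]]
nuts [[ 0.519  -0.1559  0.022 ]
 [ 0.5166 -0.2314  0.022 ]
 [ 0.4687 -0.134   0.022 ]
 [ 0.4554 -0.2059  0.022 ]]
handle [[ 0.8166 -0.2452  0.04  ]
 [ 0.7143 -0.2285  0.04  ]] -9.262932440944638
top brushbar 295 [ 0.6471 -0.2058  0.0893] rect [ 0.6486 -0.206 ] [0.1082 0.0276] 79.8
top block 541 [ 0.6452 -0.2018  0.046 ] rect [ 0.6666 -0.1999] [0.1851 0.0907] 80.6
top bar 296 [0.6333 0.2008 0.1892] rect [0.6351 0.2019] [0.1123 0.0226] 12.5
scene brushbar 347 [ 0.6524 -0.2083  0.0886] rect [ 0.649  -0.2058] [0.1111 0.0291] 79.7
scene block 726 [ 0.6604 -0.2123  0.0454] rect [ 0.6674 -0.1988] [0.1912 0.0917] 81.3
scene bar 274 [0.642  0.2001 0.1841] rect [0.6383 0.2027] [0.1109 0.0262] 12.8
lids [[0.7023 0.2626 0.131 ]
 [0.722  0.1702 0.131 ]
 [0.6126 0.2926 0.131 ]
 [0.544  0.2284 0.131 ]
 [0.5627 0.1364 0.131 ]]
open [[0.65048115 0.10509476 0.119     ]]
axis [0.63273572 0.19987423] 0.09407955476421177
angles [  42.03423665  -18.40494076  102.26187974  162.18707121 -137.8538207 ] -79.3953668535618
bar ends [[0.686  0.2118 0.19  ]
 [0.5835 0.1897 0.19  ]] [0.63475793 0.20074351 0.19      ] 12.125626622195144
can [[0.7645 0.0097 0.163 ]]
lid [[0.45   0.2063 0.014 ]]
socket [[0.4831 0.084  0.075 ]]
sd_tip [[0.6211 0.0142 0.01  ]]
sd_h0 [[0.5272 0.0079 0.03  ]]
sd_h1 [[0.4371 0.0018 0.03  ]]
tin [[ 0.45941751 -0.51085201  0.047     ]] bottle [[ 0.61247461 -0.48801505  0.215     ]]
```

```bash
cat > plan.py <<'E'
import sys,json,numpy as np
from scipy.spatial.transform import Rotation as R
from bench import sense
def plan(xyz,yaw,n,jaw,hold=0,prof="lin",base=None):
    """yaw: world angle (deg) of tool y, tool down. base=(pos,yawdeg) commanded"""
    s=sense()
    if base is None: p=s["tool_pos"];r=R.from_quat(s["eef_rot"])
    else:
        p=np.array(base[0]);r=down(base[1])
    d=r.inv().apply(np.array(xyz)-p)/.4; w=(r.inv()*down(yaw)).as_rotvec()/(np.pi/2)
    out=[]
    for i in range(1,n+1):
        t=i/n
        if prof=="s": t=t*t*(3-2*t)
        out.append([round(float(v),3)+0.0 for v in np.r_[d*t,w*t]]+[jaw])
    out+= [out[-1]]*hold
    print("end",np.r_[d,w].round(4)); print(", ".join(", ".join("%g"%v for v in o) for o in out))
def down(yaw):
    a=np.radians(yaw); y=np.array([np.cos(a),np.sin(a),0]); z=np.array([0,0,-1.]); x=np.cross(y,z)
    return R.from_matrix(np.c_[x,y,z])
def st():
    s=sense(); r=R.from_quat(s["eef_rot"]).as_matrix()
    print("t",round(s["clock"],2),"p",s["tool_pos"].round(4),"yaw",np.degrees(np.arctan2(r[1,1],r[0,1])).round(2),"tilt",np.degrees(np.arccos(-r[2,2])).round(2),"F",s["wrist_force"].round(1),"M",s["torque"].round(2),"op",round(s["opening"],3),"q",s["joint_positions"].round(2))
E
python3 -c "
from plan import *
st(); plan([.41,.197,.29],32,12,-1)"
```

```text
t 0.1 p [0.1726 0.6003 0.2305] yaw 73.97 tilt 0.09 F [ 0.2 -0.4 -0.1] M [ 0.02 -0.07 -0.01] op 0.998 q [-1.19  0.51 -0.24  1.5   0.13  1.15 -0.15]
end [-8.490e-01 -8.052e-01 -1.474e-01 -9.000e-04  4.000e-04  4.663e-01]
-0.071, -0.067, -0.012, 0, 0, 0.039, -1, -0.141, -0.134, -0.025, 0, 0, 0.078, -1, -0.212, -0.201, -0.037, 0, 0, 0.117, -1, -0.283, -0.268, -0.049, 0, 0, 0.155, -1, -0.354, -0.336, -0.061, 0, 0, 0.194, -1, -0.424, -0.403, -0.074, 0, 0, 0.233, -1, -0.495, -0.47, -0.086, -0.001, 0, 0.272, -1, -0.566, -0.537, -0.098, -0.001, 0, 0.311, -1, -0.637, -0.604, -0.111, -0.001, 0, 0.35, -1, -0.707, -0.671, -0.123, -0.001, 0, 0.389, -1, -0.778, -0.738, -0.135, -0.001, 0, 0.427, -1, -0.849, -0.805, -0.147, -0.001, 0, 0.466, -1
```

>>> servo_tool:
  increments: [-0.04, -0.04, -0.03, 0, 0, 0.02, -1, -0.11, -0.1, -0.06, 0, 0, 0.06, -1, -0.19, -0.18, -0.09, 0, 0, 0.11, -1, -0.28, -0.27, -0.12, 0, 0, 0.155, -1, -0.354, -0.336, -0.147, 0, 0, 0.194, -1, -0.424, -0.403, -0.147, 0, 0, 0.233, -1, -0.495, -0.47, -0.147, 0, 0, 0.272, -1, -0.566, -0.537, -0.147, 0, 0, 0.311, -1, -0.637, -0.604, -0.147, 0, 0, 0.35, -1, -0.707, -0.671, -0.147, 0, 0, 0.389, -1, -0.778, -0.738, -0.147, 0, 0, 0.427, -1, -0.849, -0.805, -0.147, 0, 0, 0.466, -1, -0.849, -0.805, -0.147, 0, 0, 0.466, -1]

```text
clock: 1.4
tool_pos: [0.4124, 0.1922, 0.29]
eef_rot: [0.489, 0.872, -0.001, 0.001]
wrist_force: [-0.6, 0.4, 0.1]
opening: 1.001
```

```bash
python3 -c "
from plan import *
st(); plan([.6488,-.206,.20],-10,14,-1,1,'s')"
```

```text
t 1.4 p [0.4124 0.1922 0.29  ] yaw 31.46 tilt 0.15 F [-0.6  0.4  0.1] M [ 0.04 -0.02 -0.05] op 1.001 q [-0.57  0.19  0.09  1.82 -0.02  1.13  0.08]
end [-1.157e+00 -1.510e-02  2.280e-01  3.000e-04  1.700e-03  4.606e-01]
-0.017, 0, 0.003, 0, 0, 0.007, -1, -0.064, -0.001, 0.013, 0, 0, 0.026, -1, -0.137, -0.002, 0.027, 0, 0, 0.054, -1, -0.229, -0.003, 0.045, 0, 0, 0.091, -1, -0.337, -0.004, 0.066, 0, 0, 0.134, -1, -0.455, -0.006, 0.09, 0, 0.001, 0.181, -1, -0.578, -0.008, 0.114, 0, 0.001, 0.23, -1, -0.702, -0.009, 0.138, 0, 0.001, 0.279, -1, -0.82, -0.011, 0.162, 0, 0.001, 0.326, -1, -0.928, -0.012, 0.183, 0, 0.001, 0.369, -1, -1.02, -0.013, 0.201, 0, 0.001, 0.406, -1, -1.093, -0.014, 0.215, 0, 0.002, 0.435, -1, -1.14, -0.015, 0.225, 0, 0.002, 0.454, -1, -1.157, -0.015, 0.228, 0, 0.002, 0.461, -1, -1.157, -0.015, 0.228, 0, 0.002, 0.461, -1
```

>>> servo_tool:
  increments: [-0.03, 0, 0, 0, 0, 0.01, -1, -0.1, 0, 0, 0, 0, 0.04, -1, -0.2, 0, 0, 0, 0, 0.08, -1, -0.31, 0, 0.02, 0, 0, 0.13, -1, -0.42, 0, 0.04, 0, 0, 0.18, -1, -0.53, 0, 0.06, 0, 0, 0.23, -1, -0.64, 0, 0.08, 0, 0, 0.28, -1, -0.75, 0, 0.1, 0, 0, 0.33, -1, -0.85, 0, 0.12, 0, 0, 0.38, -1, -0.93, 0, 0.14, 0, 0, 0.42, -1, -0.98, 0, 0.15, 0, 0, 0.45, -1, -1, 0, 0.15, 0, 0, 0.461, -1, -1, 0, 0.15, 0, 0, 0.461, -1]

```text
clock: 2.7
tool_pos: [0.6224, -0.1418, 0.2295]
eef_rot: [0.763, 0.646, -0.0, -0.0]
wrist_force: [-0.5, 0.3, -0.2]
opening: 0.999
```

```bash
python3 -c "
from plan import *
st(); plan([.6488,-.206,.12],-10,8,-1,2,'s')"
```

```text
t 2.7 p [ 0.6224 -0.1418  0.2295] yaw -9.45 tilt 0.05 F [-0.5  0.3 -0.2] M [ 0.02 -0.    0.06] op 0.999 q [-0.02  0.55  0.36  1.47 -0.2   1.16  0.2 ]
end [-1.475e-01  9.180e-02  2.737e-01 -6.000e-04  1.000e-04  6.100e-03]
-0.006, 0.004, 0.012, 0, 0, 0, -1, -0.023, 0.014, 0.043, 0, 0, 0.001, -1, -0.047, 0.029, 0.087, 0, 0, 0.002, -1, -0.074, 0.046, 0.137, 0, 0, 0.003, -1, -0.101, 0.063, 0.187, 0, 0, 0.004, -1, -0.124, 0.077, 0.231, -0.001, 0, 0.005, -1, -0.141, 0.088, 0.262, -0.001, 0, 0.006, -1, -0.148, 0.092, 0.274, -0.001, 0, 0.006, -1, -0.148, 0.092, 0.274, -0.001, 0, 0.006, -1, -0.148, 0.092, 0.274, -0.001, 0, 0.006, -1
```

>>> servo_tool:
  increments: [-0.02, 0.01, 0.03, 0, 0, 0.001, -1, -0.05, 0.03, 0.087, 0, 0, 0.002, -1, -0.08, 0.05, 0.15, 0, 0, 0.003, -1, -0.11, 0.07, 0.2, 0, 0, 0.004, -1, -0.135, 0.085, 0.245, 0, 0, 0.006, -1, -0.148, 0.092, 0.274, 0, 0, 0.006, -1, -0.148, 0.092, 0.274, 0, 0, 0.006, -1, -0.148, 0.092, 0.274, 0, 0, 0.006, -1]

```text
clock: 3.5
tool_pos: [0.649, -0.2056, 0.1209]
eef_rot: [0.766, 0.643, 0.0, -0.0]
wrist_force: [0.4, 0.2, -0.2]
opening: 1.003
```

Run:
```python
from plan import *
from h import *
c=cam("scene","s1.npz"); crop(c,230,190,430,340,4,"pics/s1.png")
st(); plan([.6488,-.206,.0595],-10,5,-1,2,'s')
```

```text
t 3.55 p [ 0.6492 -0.2055  0.1215] yaw -9.96 tilt 0.08 F [-0.5 -0.2  0.5] M [0.03 0.02 0.03] op 1.003 q [ 0.09  0.7   0.32  1.49 -0.25  0.99  0.31]
end [-0.0014 -0.0011  0.1549  0.0008 -0.0002  0.0005]
0, 0, 0.016, 0, 0, 0, -1, 0, 0, 0.055, 0, 0, 0, -1, -0.001, -0.001, 0.1, 0.001, 0, 0, -1, -0.001, -0.001, 0.139, 0.001, 0, 0, -1, -0.001, -0.001, 0.155, 0.001, 0, 0, -1, -0.001, -0.001, 0.155, 0.001, 0, 0, -1, -0.001, -0.001, 0.155, 0.001, 0, 0, -1
```

View pics/s1.png

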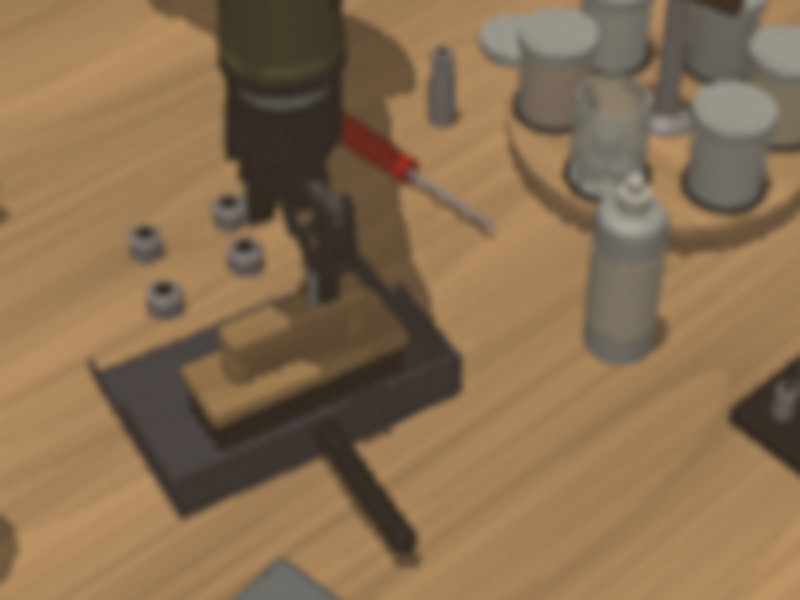

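>>> servo_tool:
  increments: [0, 0, 0.025, 0, 0, 0, -1, 0, 0, 0.065, 0, 0, 0, -1, -0.001, -0.001, 0.11, 0, 0, 0, -1, -0.001, -0.001, 0.148, 0, 0, 0, -1, -0.001, -0.001, 0.163, 0, 0, 0, -1, -0.001, -0.001, 0.163, 0, 0, 0, -1, -0.001, -0.001, 0.163, 0, 0, 0, 1, -0.001, -0.001, 0.163, 0, 0, 0, 1, -0.001, -0.001, 0.163, 0, 0, 0, 1, -0.001, -0.001, 0.163, 0, 0, 0, 1, -0.001, -0.001, 0.163, 0, 0, 0, 1, -0.001, -0.001, 0.163, 0, 0, 0, 1, -0.001, -0.001, 0.163, 0, 0, 0, 1, -0.001, -0.001, 0.163, 0, 0, 0, 1]

```text
clock: 4.95
tool_pos: [0.6488, -0.2066, 0.0559]
eef_rot: [0.766, 0.643, 0.0, 0.001]
wrist_force: [0.2, 0.8, 5.7]
opening: 0.297
```

Run:
```python
from plan import *
st(); plan([.6488,-.206,.155],-10,7,1,2,'s')
```

```text
t 4.95 p [ 0.6488 -0.2066  0.0559] yaw -10.01 tilt 0.07 F [0.2 0.8 5.7] M [ 0.03  0.06 -0.03] op 0.297 q [ 0.11  0.77  0.3   1.55 -0.27  0.87  0.33]
end [ 1.600e-03  1.000e-04 -2.476e-01  8.000e-04  1.000e-04 -1.000e-04]
0, 0, -0.014, 0, 0, 0, 1, 0, 0, -0.049, 0, 0, 0, 1, 0.001, 0, -0.097, 0, 0, 0, 1, 0.001, 0, -0.15, 0, 0, 0, 1, 0.001, 0, -0.199, 0.001, 0, 0, 1, 0.001, 0, -0.234, 0.001, 0, 0, 1, 0.002, 0, -0.248, 0.001, 0, 0, 1, 0.002, 0, -0.248, 0.001, 0, 0, 1, 0.002, 0, -0.248, 0.001, 0, 0, 1
```

>>> servo_tool:
  increments: [0, 0, -0.02, 0, 0, 0, 1, 0, 0, -0.06, 0, 0, 0, 1, 0, 0, -0.11, 0, 0, 0, 1, 0, 0, -0.16, 0, 0, 0, 1, 0, 0, -0.2, 0, 0, 0, 1, 0, 0, -0.23, 0, 0, 0, 1, 0, 0, -0.24, 0, 0, 0, 1, 0, 0, -0.24, 0, 0, 0, 1]

```text
clock: 5.75
tool_pos: [0.6482, -0.2064, 0.1514]
eef_rot: [0.766, 0.643, 0.0, 0.0]
wrist_force: [-0.6, 0.3, -2.1]
opening: 0.294
```

Run:
```python
from plan import *
from h import *
c=cam("scene","s2.npz"); crop(c,230,190,430,340,4,"pics/s2.png")
c=cam("top","t2.npz"); crop(c,335,100,435,230,4.5,"pics/t2.png")
st()
```

```text
t 5.85 p [ 0.6478 -0.2062  0.1503] yaw -10.0 tilt 0.1 F [ 0.4 -0.5 -2.5] M [ 0.05  0.04 -0.03] op 0.295 q [ 0.09  0.68  0.33  1.45 -0.24  1.05  0.3 ]
```

View pics/s2.png

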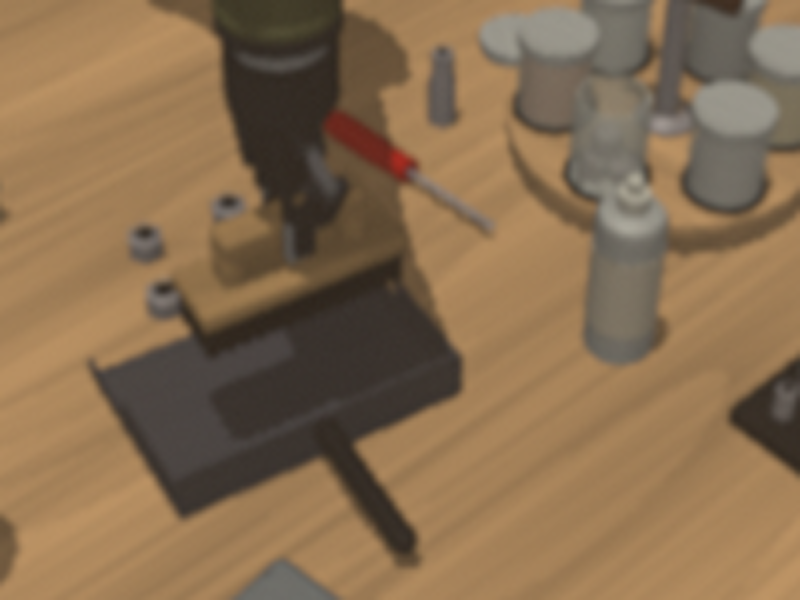

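View pics/t2.png

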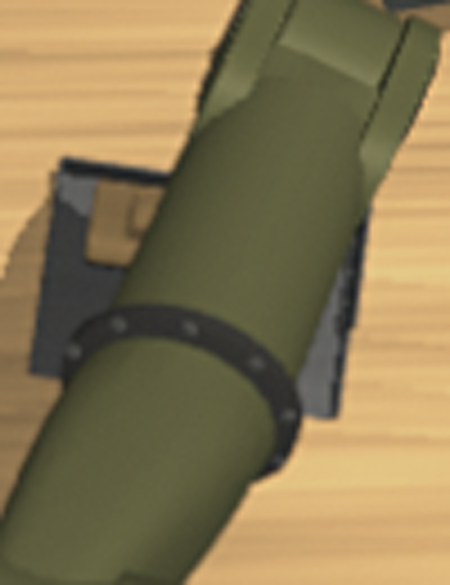

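Run:
```python
from plan import *
plan([.403,-.168,.15],-9.5,12,1,1,'s')
```

```text
end [-1.230e-02 -6.192e-01  1.800e-03 -1.000e-03 -2.000e-04 -5.500e-03]
0, -0.012, 0, 0, 0, 0, 1, -0.001, -0.046, 0, 0, 0, 0, 1, -0.002, -0.097, 0, 0, 0, -0.001, 1, -0.003, -0.161, 0, 0, 0, -0.001, 1, -0.005, -0.233, 0.001, 0, 0, -0.002, 1, -0.006, -0.31, 0.001, -0.001, 0, -0.003, 1, -0.008, -0.386, 0.001, -0.001, 0, -0.003, 1, -0.009, -0.459, 0.001, -0.001, 0, -0.004, 1, -0.01, -0.522, 0.002, -0.001, 0, -0.005, 1, -0.011, -0.573, 0.002, -0.001, 0, -0.005, 1, -0.012, -0.607, 0.002, -0.001, 0, -0.005, 1, -0.012, -0.619, 0.002, -0.001, 0, -0.006, 1, -0.012, -0.619, 0.002, -0.001, 0, -0.006, 1
```

>>> servo_tool:
  increments: [0, -0.012, 0, 0, 0, 0, 1, -0.001, -0.046, 0, 0, 0, 0, 1, -0.002, -0.097, 0, 0, 0, -0.001, 1, -0.003, -0.161, 0, 0, 0, -0.001, 1, -0.005, -0.233, 0, 0, 0, -0.002, 1, -0.006, -0.31, 0, 0, 0, -0.003, 1, -0.008, -0.386, 0, 0, 0, -0.003, 1, -0.009, -0.459, 0, 0, 0, -0.004, 1, -0.01, -0.522, 0, 0, 0, -0.005, 1, -0.011, -0.573, 0, 0, 0, -0.005, 1, -0.012, -0.607, 0, 0, 0, -0.005, 1, -0.012, -0.619, 0, 0, 0, -0.006, 1, -0.012, -0.619, 0, 0, 0, -0.006, 1, -0.012, -0.619, 0, 0, 0, -0.006, 1]

```text
clock: 7.25
tool_pos: [0.4045, -0.1683, 0.1513]
eef_rot: [0.763, 0.646, 0.0, 0.0]
wrist_force: [0.8, 0.2, -2.4]
opening: 0.293
```

Run:
```python
from plan import *
st()
plan([.403,-.168,.061],-9.5,9,1,2,'s')
```

```text
t 7.25 p [ 0.4045 -0.1683  0.1513] yaw -9.45 tilt 0.05 F [ 0.8  0.2 -2.4] M [-0.02 -0.02  0.01] op 0.293 q [ 0.06  0.34  0.37  2.09 -0.18  0.74  0.38]
end [ 3.000e-04 -3.900e-03  2.258e-01  5.000e-04  1.000e-04  6.000e-04]
0, 0, 0.008, 0, 0, 0, 1, 0, 0, 0.028, 0, 0, 0, 1, 0, -0.001, 0.059, 0, 0, 0, 1, 0, -0.002, 0.094, 0, 0, 0, 1, 0, -0.002, 0.132, 0, 0, 0, 1, 0, -0.003, 0.167, 0, 0, 0, 1, 0, -0.003, 0.197, 0, 0, 0.001, 1, 0, -0.004, 0.218, 0, 0, 0.001, 1, 0, -0.004, 0.226, 0.001, 0, 0.001, 1, 0, -0.004, 0.226, 0.001, 0, 0.001, 1, 0, -0.004, 0.226, 0.001, 0, 0.001, 1
```

>>> servo_tool:
  increments: [0, 0, 0.008, 0, 0, 0, 1, 0, 0, 0.028, 0, 0, 0, 1, 0, -0.001, 0.059, 0, 0, 0, 1, 0, -0.002, 0.094, 0, 0, 0, 1, 0, -0.002, 0.132, 0, 0, 0, 1, 0, -0.003, 0.167, 0, 0, 0, 1, 0, -0.003, 0.197, 0, 0, 0, 1, 0, -0.004, 0.218, 0, 0, 0, 1, 0, -0.004, 0.225, 0, 0, 0, 1, 0, -0.004, 0.225, 0, 0, 0, 1, 0, -0.004, 0.225, 0, 0, 0, 1]

```text
clock: 8.35
tool_pos: [0.4023, -0.1681, 0.0615]
eef_rot: [0.763, 0.646, 0.0, 0.0]
wrist_force: [-0.7, 0.3, -1.7]
opening: 0.298
```

Run:
```python
from plan import *
from h import *
c=cam("scene","s3.npz"); crop(c,210,190,410,340,4,"pics/s3.png")
st()
M=np.array([.636,-.216]); e=np.array([.986,-.165]);f=np.array([.165,.986])
t=M-.03*e+.009*f; print(t)
plan([t[0],t[1],.0605],-9.5,20,1,0)
```

```text
t 8.4 p [ 0.4024 -0.1681  0.0617] yaw -9.46 tilt 0.05 F [ 0.3 -0.4 -1.9] M [ 0.05 -0.02 -0.02] op 0.297 q [ 0.14  0.48  0.28  2.2  -0.28  0.49  0.48]
[ 0.607905 -0.202176]
end [4.000e-04 5.208e-01 3.300e-03 5.000e-04 1.000e-04 4.000e-04]
0, 0.026, 0, 0, 0, 0, 1, 0, 0.052, 0, 0, 0, 0, 1, 0, 0.078, 0.001, 0, 0, 0, 1, 0, 0.104, 0.001, 0, 0, 0, 1, 0, 0.13, 0.001, 0, 0, 0, 1, 0, 0.156, 0.001, 0, 0, 0, 1, 0, 0.182, 0.001, 0, 0, 0, 1, 0, 0.208, 0.001, 0, 0, 0, 1, 0, 0.234, 0.002, 0, 0, 0, 1, 0, 0.26, 0.002, 0, 0, 0, 1, 0, 0.286, 0.002, 0, 0, 0, 1, 0, 0.312, 0.002, 0, 0, 0, 1, 0, 0.339, 0.002, 0, 0, 0, 1, 0, 0.365, 0.002, 0, 0, 0, 1, 0, 0.391, 0.003, 0, 0, 0, 1, 0, 0.417, 0.003, 0, 0, 0, 1, 0, 0.443, 0.003, 0, 0, 0, 1, 0, 0.469, 0.003, 0, 0, 0, 1, 0, 0.495, 0.003, 0.001, 0, 0, 1, 0, 0.521, 0.003, 0.001, 0, 0, 1
```

View pics/s3.png

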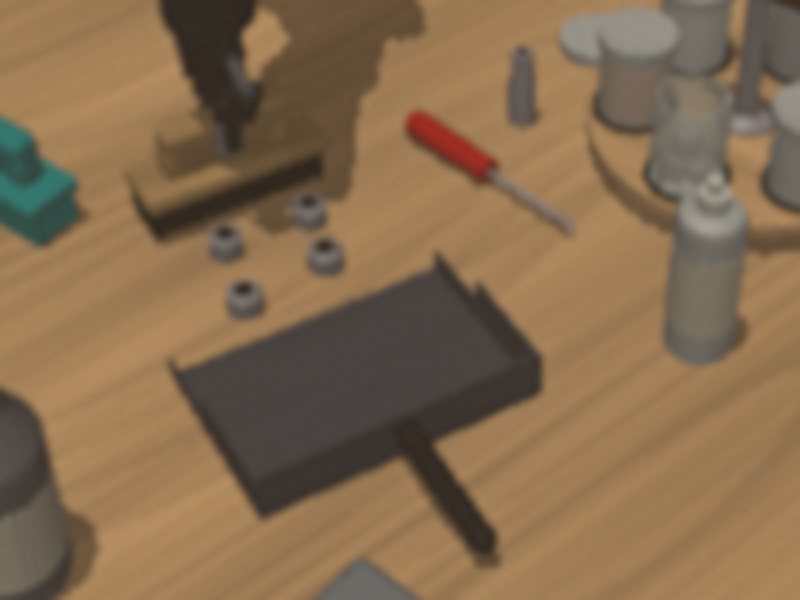

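>>> servo_tool:
  increments: [0, 0.01, 0.002, 0, 0, 0, 1, 0, 0.028, 0.003, 0, 0, 0, 1, 0, 0.048, 0.003, 0, 0, 0, 1, 0, 0.068, 0.003, 0, 0, 0, 1, 0, 0.088, 0.003, 0, 0, 0, 1, 0, 0.108, 0.003, 0, 0, 0, 1, 0, 0.128, 0.003, 0, 0, 0, 1, 0, 0.148, 0.003, 0, 0, 0, 1, 0, 0.168, 0.003, 0, 0, 0, 1, 0, 0.188, 0.003, 0, 0, 0, 1, 0, 0.208, 0.003, 0, 0, 0, 1, 0, 0.228, 0.003, 0, 0, 0, 1, 0, 0.248, 0.003, 0, 0, 0, 1, 0, 0.268, 0.003, 0, 0, 0, 1, 0, 0.288, 0.003, 0, 0, 0, 1, 0, 0.308, 0.003, 0, 0, 0, 1, 0, 0.328, 0.003, 0, 0, 0, 1]

```text
clock: 10.1
tool_pos: [0.5316, -0.1896, 0.0601]
eef_rot: [0.763, 0.646, -0.0, -0.0]
wrist_force: [-3.7, -0.1, 0.4]
opening: 0.296
```

Run:
```python
from plan import *
from h import *
c=cam("scene","s4.npz"); crop(c,210,190,410,340,4,"pics/s4.png")
st()
```

```text
t 10.15 p [ 0.5334 -0.1899  0.0602] yaw -9.45 tilt 0.08 F [ 0.7 -0.1 -1.7] M [0.02 0.14 0.03] op 0.295 q [ 0.11  0.63  0.3   1.87 -0.28  0.68  0.4 ]
```

View pics/s4.png

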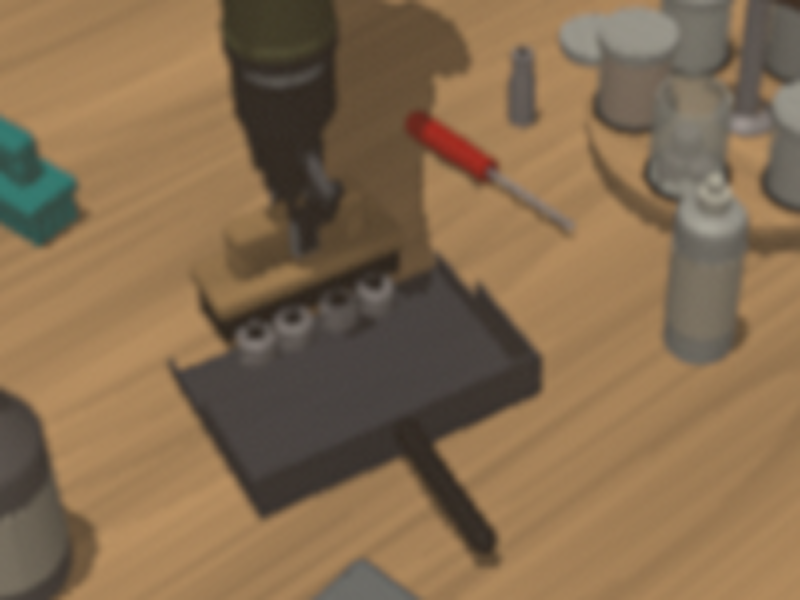

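>>> servo_tool:
  increments: [0, 0.01, 0, 0, 0, 0, 1, 0, 0.028, 0, 0, 0, 0, 1, 0, 0.048, 0, 0, 0, 0, 1, 0, 0.068, 0, 0, 0, 0, 1, 0, 0.088, 0, 0, 0, 0, 1, 0, 0.108, 0, 0, 0, 0, 1, 0, 0.128, 0, 0, 0, 0, 1, 0, 0.148, 0, 0, 0, 0, 1, 0, 0.168, 0, 0, 0, 0, 1, 0, 0.188, 0, 0, 0, 0, 1, 0, 0.202, 0, 0, 0, 0, 1, 0, 0.21, 0, 0, 0, 0, 1, 0, 0.21, 0, 0, 0, 0, 1]

```text
clock: 11.45
tool_pos: [0.6151, -0.2034, 0.06]
eef_rot: [0.763, 0.646, 0.0, 0.0]
wrist_force: [-0.5, 0.4, -2.3]
opening: 0.297
```

Run:
```python
from plan import *
from h import *
c=cam("scene","s5.npz"); crop(c,210,190,410,340,4,"pics/s5.png")
st()
```

```text
t 11.5 p [ 0.615  -0.2034  0.0601] yaw -9.45 tilt 0.07 F [ 0.8 -0.6 -1.2] M [0.02 0.02 0.  ] op 0.296 q [ 0.11  0.72  0.3   1.64 -0.27  0.82  0.36]
```

View pics/s5.png

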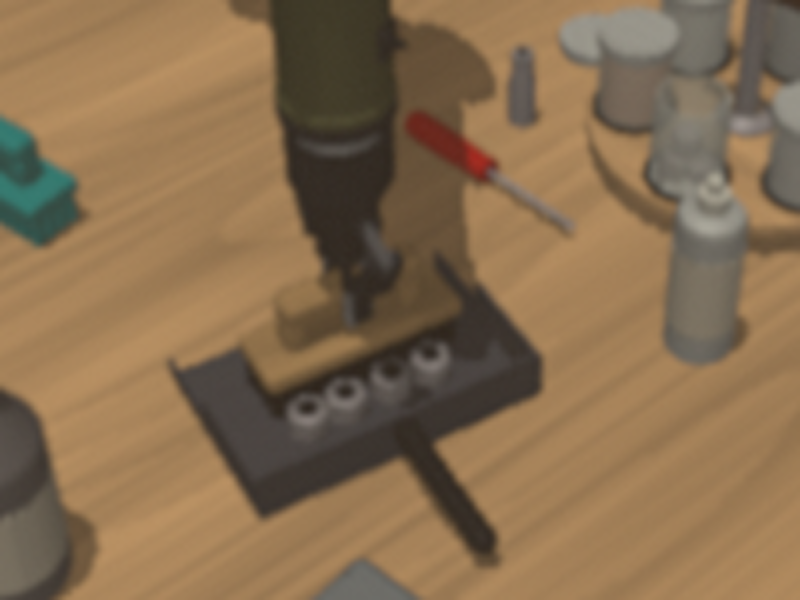

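>>> servo_tool:
  increments: [0, -0.01, 0, 0, 0, 0, 1, 0, -0.02, -0.02, 0, 0, 0, 1, 0, -0.03, -0.06, 0, 0, 0, 1, 0, -0.04, -0.11, 0, 0, 0, 1, 0, -0.06, -0.15, 0, 0, 0, 1, 0, -0.1, -0.18, 0, 0, 0, 1, 0, -0.16, -0.19, 0, 0, 0, 1, 0, -0.22, -0.19, 0, 0, 0, 1, 0, -0.28, -0.19, 0, 0, 0, 1, 0, -0.34, -0.18, 0, 0, 0, 1, 0, -0.39, -0.16, 0, 0, 0, 1, 0, -0.43, -0.13, 0, 0, 0, 1, 0, -0.46, -0.1, 0, 0, 0, 1, 0, -0.475, -0.07, 0, 0, 0, 1, 0, -0.48, -0.04, 0, 0, 0, 1, 0, -0.48, -0.015, 0, 0, 0, 1, 0, -0.48, 0, 0, 0, 0, 1, 0, -0.48, 0, 0, 0, 0, 1, 0, -0.48, 0, 0, 0, 0, 1]

```text
clock: 13.4
tool_pos: [0.4252, -0.1719, 0.0604]
eef_rot: [0.763, 0.646, 0.0, 0.0]
wrist_force: [-0.5, 0.5, -1.9]
opening: 0.295
```

Run:
```python
from plan import *
st()
```

```text
t 13.4 p [ 0.4252 -0.1719  0.0604] yaw -9.46 tilt 0.03 F [-0.5  0.5 -1.9] M [-0.02  0.01 -0.06] op 0.295 q [ 0.13  0.51  0.29  2.15 -0.28  0.52  0.47]
```

>>> servo_tool:
  increments: [0, 0, 0.003, 0, 0, 0, 1, 0, 0, 0.006, 0, 0, 0, 1, 0, 0, 0.009, 0, 0, 0, 1, 0, 0, 0.012, 0, 0, 0, 1, 0, 0, 0.015, 0, 0, 0, 1, 0, 0, 0.015, 0, 0, 0, 1, 0, 0, 0.015, 0, 0, 0, 1]

```text
clock: 14.1
tool_pos: [0.4249, -0.1718, 0.054]
eef_rot: [0.763, 0.646, -0.0, -0.0]
wrist_force: [-0.1, -0.4, -3.2]
opening: 0.298
```

Run:
```python
from plan import *
st()
```

```text
t 14.1 p [ 0.4249 -0.1718  0.054 ] yaw -9.46 tilt 0.01 F [-0.1 -0.4 -3.2] M [-0.03  0.03  0.  ] op 0.298 q [ 0.14  0.52  0.28  2.15 -0.29  0.5   0.47]
```

Still no contact; continue in small steps.

>>> servo_tool:
  increments: [0, 0, 0.002, 0, 0, 0, 1, 0, 0, 0.003, 0, 0, 0, 1, 0, 0, 0.004, 0, 0, 0, 1, 0, 0, 0.004, 0, 0, 0, 1]

```text
clock: 14.5
tool_pos: [0.425, -0.1718, 0.0538]
eef_rot: [0.763, 0.646, 0.001, 0.0]
wrist_force: [-3.7, 2.3, 18.1]
opening: 0.297
```

Run:
```python
from plan import *
st()
```

```text
t 14.5 p [ 0.425  -0.1718  0.0538] yaw -9.47 tilt 0.07 F [-3.7  2.3 18.1] M [0.44 1.03 0.02] op 0.297 q [ 0.14  0.52  0.28  2.15 -0.29  0.5   0.47]
```

>>> servo_tool:
  increments: [0, 0, -0.002, 0, 0, 0, 1, 0, 0, -0.003, 0, 0, 0, -1, 0, 0, -0.003, 0, 0, 0, -1, 0, 0, -0.003, 0, 0, 0, -1, 0, 0, -0.003, 0, 0, 0, -1, 0, 0, -0.003, 0, 0, 0, -1, 0, 0, -0.003, 0, 0, 0, -1, 0, 0, -0.04, 0, 0, 0, -1, 0, 0, -0.1, 0, 0, 0, -1, 0, 0, -0.18, 0, 0, 0, -1, 0, 0, -0.27, 0, 0, 0, -1, 0, 0, -0.36, 0, 0, 0, -1, 0, 0, -0.44, 0, 0, 0, -1, 0, 0, -0.49, 0, 0, 0, -1, 0, 0, -0.5, 0, 0, 0, -1]

```text
clock: 16.0
tool_pos: [0.4258, -0.1722, 0.2547]
eef_rot: [0.763, 0.646, 0.001, 0.002]
wrist_force: [-0.4, 0.4, 0.0]
opening: 1.001
```

Run:
```python
from plan import *
from h import *
c=cam("scene","s6.npz"); crop(c,200,170,420,335,3.6,"pics/s6.png")
st()
plan([.634,.201,.255],102,16,-1,1,'s')
```

```text
t 16.05 p [ 0.4255 -0.172   0.2538] yaw -9.45 tilt 0.16 F [ 0.7 -0.5  0.4] M [ 0.01 -0.03  0.02] op 0.996 q [ 0.    0.24  0.42  1.88 -0.11  1.04  0.3 ]
end [ 1.0054e+00  3.6090e-01 -2.1000e-03  1.2000e-03  1.8000e-03 -1.2384e+00]
0.011, 0.004, 0, 0, 0, -0.014, -1, 0.043, 0.016, 0, 0, 0, -0.053, -1, 0.093, 0.033, 0, 0, 0, -0.114, -1, 0.157, 0.056, 0, 0, 0, -0.193, -1, 0.233, 0.084, 0, 0, 0, -0.287, -1, 0.318, 0.114, -0.001, 0, 0.001, -0.392, -1, 0.409, 0.147, -0.001, 0, 0.001, -0.504, -1, 0.503, 0.18, -0.001, 0.001, 0.001, -0.619, -1, 0.596, 0.214, -0.001, 0.001, 0.001, -0.735, -1, 0.687, 0.247, -0.001, 0.001, 0.001, -0.847, -1, 0.772, 0.277, -0.002, 0.001, 0.001, -0.951, -1, 0.848, 0.305, -0.002, 0.001, 0.002, -1.045, -1, 0.913, 0.328, -0.002, 0.001, 0.002, -1.124, -1, 0.962, 0.345, -0.002, 0.001, 0.002, -1.185, -1, 0.994, 0.357, -0.002, 0.001, 0.002, -1.224, -1, 1.005, 0.361, -0.002, 0.001, 0.002, -1.238, -1, 1.005, 0.361, -0.002, 0.001, 0.002, -1.238, -1
```

View pics/s6.png

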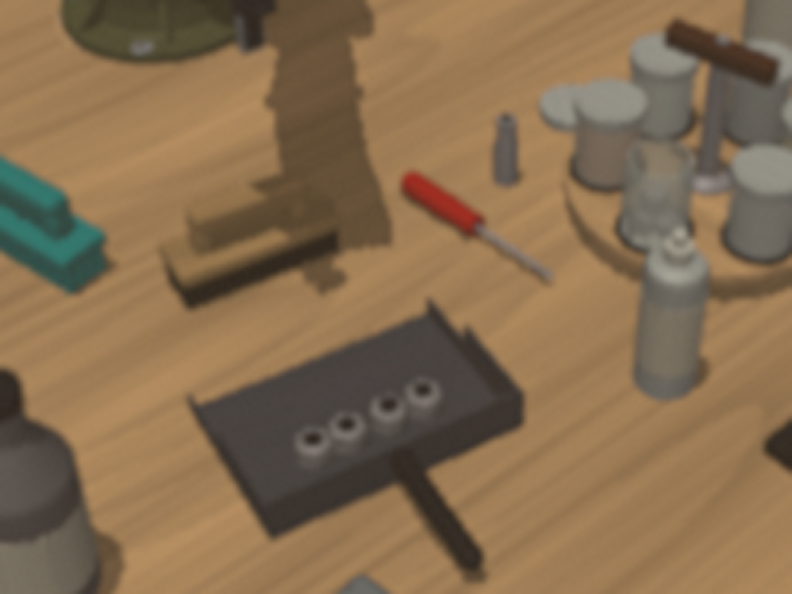

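>>> servo_tool:
  increments: [0.02, 0.01, 0, 0, 0, -0.02, -1, 0.07, 0.025, 0, 0, 0, -0.07, -1, 0.14, 0.05, 0, 0, 0, -0.14, -1, 0.22, 0.08, 0, 0, 0, -0.22, -1, 0.3, 0.11, 0, 0, 0, -0.3, -1, 0.38, 0.14, 0, 0, 0, -0.38, -1, 0.46, 0.17, 0, 0, 0, -0.46, -1, 0.54, 0.2, 0, 0, 0, -0.54, -1, 0.62, 0.23, 0, 0, 0, -0.62, -1, 0.7, 0.26, 0, 0, 0, -0.7, -1, 0.78, 0.285, 0, 0, 0, -0.78, -1, 0.85, 0.31, 0, 0, 0, -0.85, -1, 0.9, 0.325, 0, 0, 0, -0.9, -1, 0.93, 0.335, 0, 0, 0, -0.93, -1, 0.93, 0.335, 0, 0, 0, -0.93, -1]

```text
clock: 17.55
tool_pos: [0.6178, 0.1763, 0.2507]
eef_rot: [0.134, 0.991, 0.0, -0.001]
wrist_force: [-0.8, -0.1, 0.0]
opening: 0.997
```

Run:
```python
from plan import *
from h import *
c=cam("top","t7.npz"); crop(c,195,95,345,240,4,"pics/t7.png")
st()
plan([.634,.201,.22],102,6,-1,1,'s')
```

```text
t 17.6 p [0.6177 0.1742 0.2512] yaw 74.33 tilt 0.13 F [-0.6 -0.1 -0.9] M [ 0.03 -0.02 -0.02] op 1.002 q [-0.3   0.52 -0.03  1.42  0.01  1.21  0.97]
end [-2.130e-02  7.560e-02  7.780e-02 -2.000e-04 -1.400e-03 -3.075e-01]
-0.002, 0.006, 0.006, 0, 0, -0.023, -1, -0.006, 0.02, 0.02, 0, 0, -0.08, -1, -0.011, 0.038, 0.039, 0, -0.001, -0.154, -1, -0.016, 0.056, 0.058, 0, -0.001, -0.228, -1, -0.02, 0.07, 0.072, 0, -0.001, -0.285, -1, -0.021, 0.076, 0.078, 0, -0.001, -0.307, -1, -0.021, 0.076, 0.078, 0, -0.001, -0.307, -1
```

View pics/t7.png

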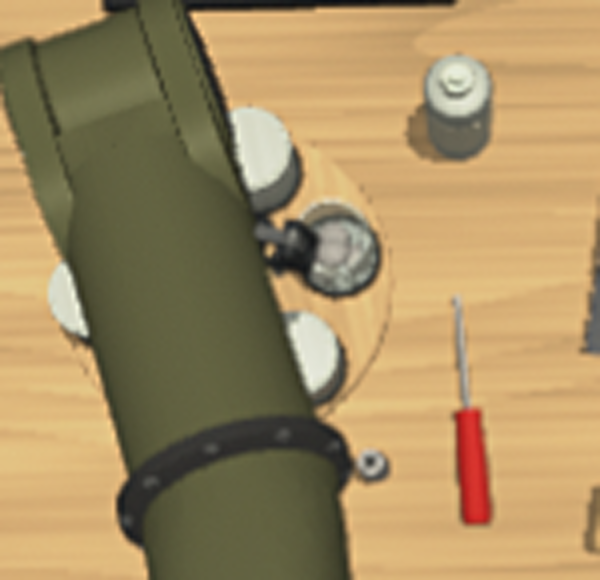

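>>> servo_tool:
  increments: [-0.003, 0.01, 0.01, 0, 0, -0.04, -1, -0.008, 0.03, 0.03, 0, 0, -0.11, -1, -0.013, 0.05, 0.05, 0, 0, -0.19, -1, -0.018, 0.067, 0.07, 0, 0, -0.27, -1, -0.021, 0.075, 0.078, 0, 0, -0.307, -1, -0.021, 0.075, 0.078, 0, 0, -0.307, -1, -0.021, 0.075, 0.078, 0, 0, -0.307, -1]

```text
clock: 18.3
tool_pos: [0.6343, 0.1985, 0.2214]
eef_rot: [-0.102, 0.995, -0.0, -0.0]
wrist_force: [-0.3, -0.3, 0.1]
opening: 0.998
```

Run:
```python
from plan import *
from h import *
c=cam("scene","s8.npz"); crop(c,330,130,460,260,4.5,"pics/s8.png")
st()
plan([.6345,.201,.156],102,6,-1,1,'s')
```

```text
t 18.35 p [0.6345 0.1987 0.2216] yaw 101.68 tilt 0.04 F [-0.5  0.2  0.7] M [0.01 0.05 0.06] op 1.001 q [-0.26  0.57 -0.15  1.4   0.09  1.18  1.36]
end [-1.200e-03  5.800e-03  1.641e-01 -4.000e-04  1.000e-04 -3.600e-03]
0, 0, 0.012, 0, 0, 0, -1, 0, 0.001, 0.043, 0, 0, -0.001, -1, -0.001, 0.003, 0.082, 0, 0, -0.002, -1, -0.001, 0.004, 0.122, 0, 0, -0.003, -1, -0.001, 0.005, 0.152, 0, 0, -0.003, -1, -0.001, 0.006, 0.164, 0, 0, -0.004, -1, -0.001, 0.006, 0.164, 0, 0, -0.004, -1
```

View pics/s8.png

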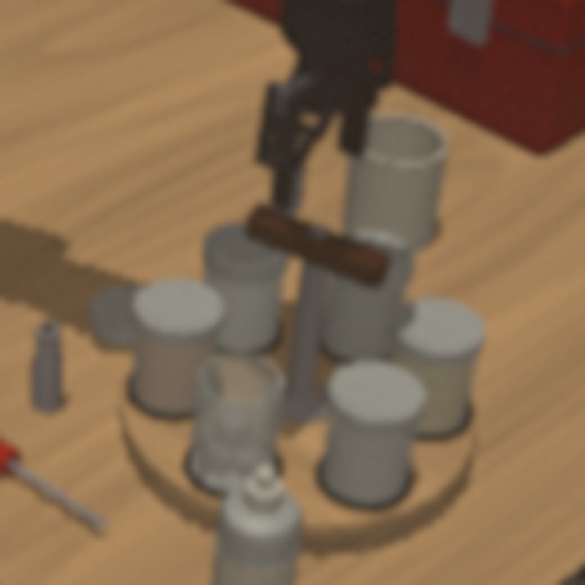

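>>> servo_tool:
  increments: [0, 0.002, 0.015, 0, 0, 0, -1, 0, 0.004, 0.045, 0, 0, 0, -1, -0.001, 0.005, 0.085, 0, 0, -0.002, -1, -0.001, 0.006, 0.12, 0, 0, -0.003, -1, -0.001, 0.006, 0.15, 0, 0, -0.004, -1, -0.001, 0.006, 0.162, 0, 0, -0.004, -1, -0.001, 0.006, 0.162, 0, 0, -0.004, -1, -0.001, 0.006, 0.162, 0, 0, -0.004, 1, -0.001, 0.006, 0.162, 0, 0, -0.004, 1, -0.001, 0.006, 0.162, 0, 0, -0.004, 1, -0.001, 0.006, 0.162, 0, 0, -0.004, 1, -0.001, 0.006, 0.162, 0, 0, -0.004, 1, -0.001, 0.006, 0.162, 0, 0, -0.004, 1, -0.001, 0.006, 0.162, 0, 0, -0.004, 1, -0.001, 0.006, 0.162, 0, 0, -0.004, 1]

```text
clock: 19.85
tool_pos: [0.6343, 0.2036, 0.1572]
eef_rot: [-0.107, 0.994, 0.001, 0.0]
wrist_force: [-2.3, 5.2, 5.4]
opening: 0.252
```

Run:
```python
from plan import *
from h import *
c=cam("scene","s9.npz"); crop(c,330,130,460,260,4.5,"pics/s9.png")
st()
```

```text
t 19.9 p [0.6343 0.2036 0.1572] yaw 102.29 tilt 0.1 F [-2.3  4.   5.3] M [ 0.72  0.42 -0.09] op 0.247 q [-0.26  0.63 -0.15  1.49  0.1   1.04  1.35]
```

View pics/s9.png

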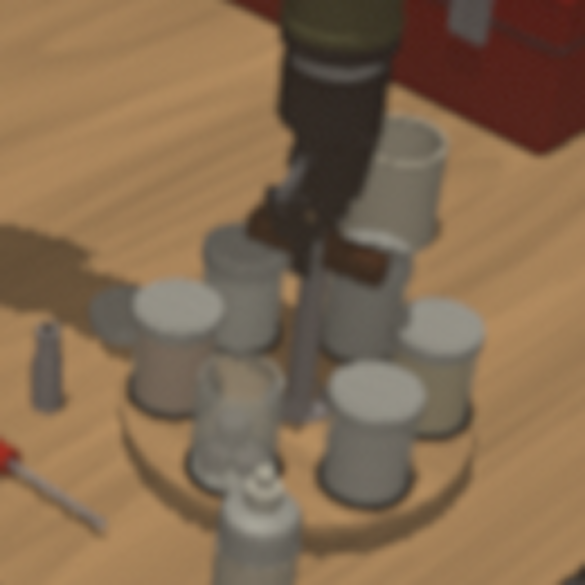

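>>> servo_tool:
  increments: [0, 0.004, 0, 0, 0, 0.01, 1, 0, 0.004, 0, 0, 0, 0.04, 1, 0, 0.004, 0, 0, 0, 0.08, 1, 0, 0.004, 0, 0, 0, 0.12, 1, 0, 0.004, 0, 0, 0, 0.16, 1, 0, 0.004, 0, 0, 0, 0.2, 1, 0, 0.004, 0, 0, 0, 0.24, 1, 0, 0.004, 0, 0, 0, 0.28, 1, 0, 0.004, 0, 0, 0, 0.32, 1, 0, 0.004, 0, 0, 0, 0.36, 1, 0, 0.004, 0, 0, 0, 0.4, 1, 0, 0.004, 0, 0, 0, 0.44, 1, 0, 0.004, 0, 0, 0, 0.48, 1, 0, 0.004, 0, 0, 0, 0.52, 1, 0, 0.004, 0, 0, 0, 0.56, 1, 0, 0.004, 0, 0, 0, 0.6, 1, 0, 0.004, 0, 0, 0, 0.64, 1, 0, 0.004, 0, 0, 0, 0.66, 1, 0, 0.004, 0, 0, 0, 0.66, 1]

```text
clock: 21.8
tool_pos: [0.6346, 0.2045, 0.1572]
eef_rot: [0.4, 0.916, 0.001, 0.001]
wrist_force: [-0.6, 4.1, 5.3]
opening: 0.245
```

Run:
```python
from plan import *
st()
```

```text
t 21.8 p [0.6346 0.2045 0.1572] yaw 42.81 tilt 0.11 F [-0.6  4.1  5.3] M [0.59 0.14 0.11] op 0.245 q [-0.43  0.63  0.14  1.49 -0.09  1.03  0.48]
```

>>> servo_tool:
  increments: [0, 0, 0, 0, 0, 0.02, 1, 0, 0, 0, 0, 0, 0.05, 1, 0, 0, 0, 0, 0, 0.09, 1, 0, 0, 0, 0, 0, 0.13, 1, 0, 0, 0, 0, 0, 0.17, 1, 0, 0, 0, 0, 0, 0.21, 1, 0, 0, 0, 0, 0, 0.25, 1, 0, 0, 0, 0, 0, 0.29, 1, 0, 0, 0, 0, 0, 0.33, 1, 0, 0, 0, 0, 0, 0.37, 1, 0, 0, 0, 0, 0, 0.41, 1, 0, 0, 0, 0, 0, 0.44, 1, 0, 0, 0, 0, 0, 0.465, 1, 0, 0, 0, 0, 0, 0.475, 1, 0, 0, 0, 0, 0, 0.475, 1, 0, 0, 0, 0, 0, 0.475, 1]

```text
clock: 23.4
tool_pos: [0.6353, 0.2048, 0.1572]
eef_rot: [0.706, 0.708, 0.002, 0.001]
wrist_force: [2.8, 5.1, 4.2]
opening: 0.246
```

Run:
```python
from plan import *
from h import *
c=cam("scene","s10.npz"); crop(c,330,130,460,260,4.5,"pics/s10.png")
c=cam("top","t10.npz"); crop(c,195,105,335,240,4.4,"pics/t10.png")
st()
```

```text
t 23.5 p [0.6353 0.2048 0.1572] yaw 0.13 tilt 0.18 F [3.  3.7 5. ] M [ 0.81 -0.27 -0.05] op 0.248 q [-0.54  0.65  0.34  1.49 -0.24  1.04 -0.14]
```

View pics/s10.png

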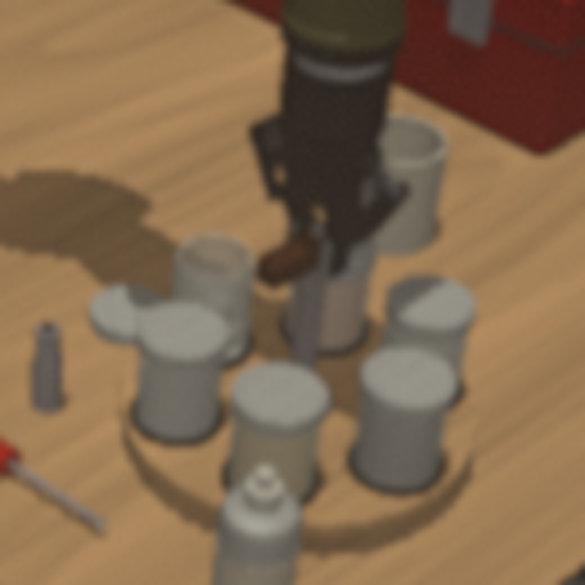

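View pics/t10.png

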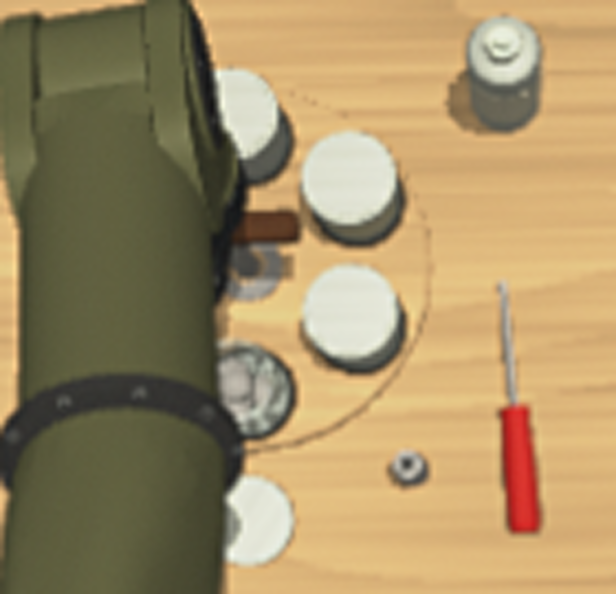

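Run:
```python
from h import *
c=load("top0.npz")
def px(x0,y0,sc,pts): return [(x0+(a+.5)/sc-.5,y0+(b+.5)/sc-.5) for a,b in pts]
def lidfit(c):
    P=cloud(c); im=cv2.cvtColor(c["color"],cv2.COLOR_RGB2HSV)
    m=((P[...,2]>.122)&(P[...,2]<.14)&(im[...,1]<60)&(im[...,2]>150)).astype(np.uint8)
    n,l,s,cc=cv2.connectedComponentsWithStats(m); out=[]
    for i in range(1,n):
        if s[i,4]>150 and s[i,0]<330 and s[i,0]>195: 
            p=at_z(c,[cc[i]],.131)[0]; out.append(p); print(s[i],p.round(4))
    return out
lidfit(c)
c=load("t10.npz"); lidfit(c)
p=at_z(c,px(195,105,4.4,[(349,179),(351,311)]),.131); print(p, np.degrees(np.arctan2(*(p[0]-p[1])[[1,0]])))
```

```text
[[0.67872794 0.11834171 0.131     ]
 [0.58590477 0.11819966 0.131     ]] 0.08768281828302434
```

Run:
```python
from plan import *
from h import *
a=load("scene0.npz")["color"]; c=load("s10.npz"); 
cv2.imwrite("pics/s10f.png",c["color"][:,:,::-1])
st()
```

```text
t 23.5 p [0.6353 0.2048 0.1572] yaw 0.13 tilt 0.18 F [3.  3.7 5. ] M [ 0.81 -0.27 -0.05] op 0.248 q [-0.54  0.65  0.34  1.49 -0.24  1.04 -0.14]
```

View pics/s10f.png

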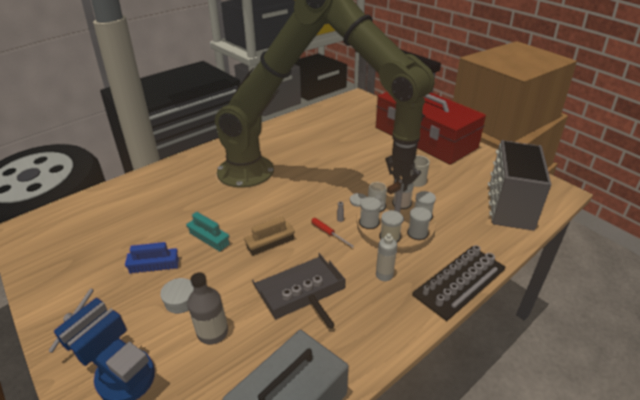

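The picture shows all four nuts in the pan (about (303,288)), the brush standing on the bench (270,236) clear of the pan, and everything else in its place. The gripper is on the carrying bar.

```bash
python3 -c "
from bench import job_done
print(job_done())"
```

```text
the job is handed in; nothing more can be done
None
```

The job is done and handed in at about 23.5 s. I swept all four nuts into the pan in one pass, set the brush down on the bench, and turned the carousel about 102° clockwise by its carrying bar.

- **Nuts and pan:** the last picture shows the four nuts in a row on the pan floor. The pan itself did not visibly move.
- **Brush:** it stands upright on its bristles at about (0.425, -0.172), roughly 0.1 m clear of the pan's lip. I opened the jaws only after the brush was touching the bench.
- **Carousel:** the open jar faces the front. The gripper reads 0.13° off, and the line through two lids in the top camera reads 0.09° off. One automatic lid fit found nothing, so I read those two lids off the picture by eye.
- **Grip:** the jaws are still shut on the bar at about 21 mm for a 22 mm bar, with side and vertical forces of about 5 N or less.
- **Other things:** in the pictures, the other items on the bench look to be where they were. I did not measure them again.

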